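Fit the keyed drive pulley on the sander's gearbox shaft

ROBOT

A 6-joint arm with a two-finger parallel gripper is mounted at the origin on the work surface. World frame = base frame: x ahead of the robot, y to its left, z up, the work surface at z = 0. Lengths are in mm, angles in degrees, forces in N, time in s.
With the tool pointing down it reaches from about 350 to 850 mm from the base axis. Payload 8.1 kg.
Tool frame: the origin (TCP) lies midway between the tips of the shut fingers; the grasp point (between the pads) lies 19 mm behind it; z points along the fingers, x is the direction in which the jaws open and shut, and the axes are right-handed (so a half turn about z gives the same grasp; the last joint's range is limited). The gripper opens to 85 mm and grips with 20 to 120 N. Pads are 22 mm wide; open, the fingers measure 114 mm over their backs; the gripper's body (76 mm by 85 mm) begins 54 mm behind the grasp point. The pads swing forward as they close: fully open they stand 13 mm farther back than shut.
Start: joints at [59.336, 7.471, 85.268, -0, 87.261, -4.893], TCP at [260.851, 540.335, 231.292] pointing down, gripper open.
Joint ranges: [-169.43, 169.43], [-51.17, 129.36], [1.28, 143.12], [-76.62, 256.62], [0, 156.53], [-152.29, 152.29]. Speed limits (degrees/s): [136.94, 136.94, 159.86, 180, 180, 180].

INTERFACE

Orientations are given as [roll, pitch, yaw] about the fixed x, y, z axes, in that order (R = Rz(yaw) Ry(pitch) Rx(roll)).
In Python, from bench import monitor, cams, r gives the robot as it stands.
- The arm moves only by the tool jog_arm, never from a script. Its arguments are lists of equal length, an entry for each row: "offset": the shift along the tool's x, y, z in mm, a list of three; "delta_rot": the turn, a rotation vector about the tool's x, y, z in degrees, a list of three; "jaw": the opening in per cent of the stroke, from 0 (shut) to 100 (fully open). In form: {"offset": [[x, y, z], ...], "delta_rot": [[rx, ry, rz], ...], "jaw": [jaw, ...]}. A call has 1 to 20 rows; each row shifts and turns the pose as measured when the row begins, along the tool's axes as they then stand; what a row does not reach is not made up. A row lasts 1/10 s, in which the tool goes at most 50 mm and 8.59 degrees, less where a joint would pass 70% of its speed; a pose out of reach is approached as far as the arm can. A call is refused whole if a number of a shift passes 50 or a number of a turn 8.59, either way. A call with a gripper value outside its range is refused whole. The fingers move at their own pace and stop on an object; "newtons" is the grip in N (left out, the last holds). Time passes only in rows, so rows that do not move let the fingers close. It gives the time, the measured TCP pose, the force and the opening at its end, in the units of the state.
- monitor.sense(): the state, without advancing time (a new reading comes with each control period).
- cams.snapshot(name): name is "side" or "top"; returns (picture, depth): 384x512x3 uint8, red, green, blue; 384x512 float32, mm along the optical axis (not along the pixel's ray), 0 where there is no reading.
- cams.camera_model(name): a dict with "K" (3x3 intrinsics, pixels), "k1" (the pictures are not rectified: a ray, as slopes to the right and down, at radius r is drawn at 1 + k1 r^2 times it, then the intrinsics apply), "camera_from_world" (4x4, takes a point from world to camera coordinates). Camera axes: x right, y down, z forward; pixel columns grow to the right and rows downward; lengths in mm; the calibration is good to about 2 mm. A picture is of the moment at which its call begins. camera_model takes no time and is no camera call.
- r.hand_in(): hands the job in, once; it reports no verdict.
The state is a dict: "time": time; "joint_pos": joint angles; "qd": joint speeds; "joint_efforts": joint torques, N m; "tool_pos": TCP position; "tcp_rot": TCP orientation; "ft_force": force on the tool from outside, world axes, zero at the start; "wrist_torque": the same for the moment, N m; "finger_gap": finger opening in mm.
Only numpy, scipy, OpenCV 4.12 (cv2) and the standard library are available. Lean on these libraries where they do the work, as an engineer would, in place of code of your own. Each camera call takes 0.05 s, during which the arm holds its last target.

TASK

Put the aluminium pulley back on the upright shaft of the bench sander's gearbox, boss up: lower it over the shaft, turn it until its keyway finds the key, and let it down fully home on the shoulder, then let go. Feel your way: never push, drag or wedge it against the drive, shaft or key with more than about 30 N, and leave the other things on the bench where they are.

Things in the scene. Friction and masses are not known exactly. Their poses are not given: they have to be found in the camera images.
- pulley: Bare aluminium belt pulley, about 0.42 kg, 58 mm tall, standing on the bench boss up. Origin: centre of its underside; z up along the bore, which is 26 mm wide and runs right through. Below, a grooved sheave, 76 mm across and 24 mm high, with the boss above it.
- boss (a point): On the pulley's axis, 45 mm above its underside: middle of the eight-sided boss, which is 46 mm across flats and reaches from 24 to 58 mm above the underside. Its flats are square to the pulley's x and y axes and to the diagonals between them. Grip it here. Axes as the pulley's.
- keyway (a point): Mouth of the keyway at the pulley's underside, 16.5 mm from the axis on its -x side. The keyway is a slot 8 mm wide that reaches 18 mm from the bore's axis and runs the full height of the pulley. Axes as the pulley's.
- drive: The sander's drive unit, fixed on the bench: a dark green gearbox, 130 x 110 mm at the foot and 82 mm high, with a round dark motor (76 mm diameter) on its +x side that reaches 130 mm from the origin. Origin: centre of the underside, below the upright steel shaft; z up. The gearbox holds the shaft against turning (up to about 4 N m).
- shoulder (a point): On the shaft's axis at the top of the 42 mm wide shoulder, 90 mm above the drive's underside; the pulley's underside rests here when home. The key, 6 mm wide, reaches 16.5 mm out from the shaft's axis and 22 mm up from the shoulder: with the keyway not over the key the pulley rests 22 mm high. Axes as the drive's.
- shaft_end (a point): Top end of the 24 mm shaft, on its axis, 62 mm above the shoulder; the last 4 mm taper to 18 mm. The key points to the gearbox's -x side (away from the motor) but the shaft has stopped anywhere within 1.0 rad either way of that. This angle is not measured: see it from above or find it by feel. Axes as the drive's.
- bamboo_cup: Bystander: a bamboo cup, 64 mm across, 85 mm tall, standing; origin at the centre of its underside.
- tape_roll: Bystander: a roll of paper tape, 68 mm across, 22 mm high, lying flat; origin at the centre of its underside.
- mallet: Bystander: a wooden mallet, 260 mm long, lying along its x axis; origin under its middle.
- file: Bystander: a slim steel tool with a wooden handle, 220 mm long, lying along its x axis; origin under its middle.
Things that resemble listed ones, but are neither listed nor needed, are in the scene too. What is shaped like the drive but blue or turquoise is not meant.

How it is judged (in metres and radians):
On the way:
1. the pulley is threaded on the shaft (horizontal distance between pulley and shoulder below 0.006 m and z of pulley in the frame of shoulder below 0.052 m and angle between pulley's own z axis and vertical below 0.2 rad), for 0.05 s.
At the end, for the whole second after the job is handed in: The pulley sits on the shaft boss up, its underside within 3 mm of the shoulder, its axis within 4 mm of the shaft's and upright within 0.06 rad, at rest and released (horizontal distance between pulley and shoulder below 0.004 m and z of pulley in the frame of shoulder between -0.003 and 0.003 m and angle between pulley's own z axis and vertical below 0.06 rad and linear speed of pulley below 0.02 m/s and contact force between pulley and the fingers below 0.1 N); the robot touches nothing.
It fails at once if the pulley forced against the drive, its shaft or its key with more than 60 N (contact force between pulley and drive above 60 N).
It fails at once if a bystander moved more than 30 mm (distance of any of bamboo_cup, tape_roll, mallet, file from where it was at the start of the episode above 0.03 m).
It also fails if it takes over 69 s, if anything falls off the work surface, if the arm or the gripper's body presses on something with over 40 N, if the wrist force passes 120 N, or if a joint passes its speed limit or range.

## Working session

There is one attempt and no reset: what is moved stays moved. The work goes in short steps, Python scripts to look and compute and a tool call to move; the robot and the scene stay as the last step left them, time stands still between calls to the robot, and variables do not carry over. Pictures are saved under pics/ and viewed, and the job is handed in when it is done.

Besides the shell and the picture viewer there is one more tool, called after "Emit:" by a JSON object that holds its "api" and its "payload", one argument or row to a line. jog_arm: Moves the arm, as the interface text tells. Its arguments: {"type":"object","properties":{"offset":{"type":"array","items":{"type":"array","items":{"type":"number"}}},"delta_rot":{"type":"array","items":{"type":"array","items":{"type":"number"}}},"jaw":{"type":"array","items":{"type":"number"}},"newtons":{"type":"number"}},"required":["offset","delta_rot","jaw"]}

```bash
ls; mkdir -p pics; python3 - <<'E'
from bench import monitor, cams, r
import cv2,numpy as np
print(monitor.sense())
for n in ("side","top"):
    p,d=cams.snapshot(n); np.savez(f"pics/{n}0.npz",p=p,d=d)
    cv2.imwrite(f"pics/{n}0.png",cv2.resize(p[:,:,::-1],(800,600),interpolation=cv2.INTER_CUBIC))
    m=cams.camera_model(n); print(n,m)
E
```

```text
pics
{'time': 0.0, 'joint_pos': array([ 5.93333454e+01,  7.51582231e+00,  8.53295829e+01,  4.05655901e-04,
        8.72618060e+01, -4.89390106e+00]), 'qd': array([-0.01434686,  0.03563215,  0.02435834,  0.01545925,  0.05125846,
       -0.12952881]), 'joint_efforts': array([ 1.11331745e-03, -5.69424355e+01, -5.00540400e+01,  1.75738428e-04,
        1.53817510e-02, -2.34858597e-06]), 'tool_pos': array([260.5837624 , 539.84434229, 230.2340814 ]), 'tcp_rot': array([-1.79990450e+02,  1.06785805e-01,  6.42272356e+01]), 'ft_force': array([-0.57790913,  0.65987781, -0.67767401]), 'wrist_torque': array([0.0380286 , 0.00052106, 0.04707878]), 'finger_gap': 85.50044671601282}
side {'K': array([[423.09669079,   0.        , 258.0272899 ],
       [  0.        , 423.09669079, 197.60867753],
       [  0.        ,   0.        ,   1.        ]]), 'k1': -0.029524596595836696, 'camera_from_world': array([[ 9.93639117e-01, -1.12605233e-01,  1.16909727e-03,
        -5.17324490e+02],
       [-8.01659268e-02, -7.14606466e-01, -6.94917997e-01,
         4.47323304e+01],
       [ 7.90868473e-02,  6.90403984e-01, -7.19088041e-01,
         1.50062617e+03],
       [ 0.00000000e+00,  0.00000000e+00,  0.00000000e+00,
         1.00000000e+00]])}
top {'K': array([[373.84382626,   0.        , 258.08548385],
       [  0.        , 373.84382626, 190.82812263],
       [  0.        ,   0.        ,   1.        ]]), 'k1': -0.046994229644830514, 'camera_from_world': array([[ 2.15740276e-02, -9.99765811e-01, -1.69826086e-03,
        -1.38015974e+02],
       [-9.96204162e-01, -2.13538246e-02, -8.43876888e-02,
         5.20454923e+02],
       [ 8.43316617e-02,  3.51239687e-03, -9.96431550e-01,
         1.46041344e+03],
       [ 0.00000000e+00,  0.00000000e+00,  0.00000000e+00,
         1.00000000e+00]])}
```

View pics/side0.png

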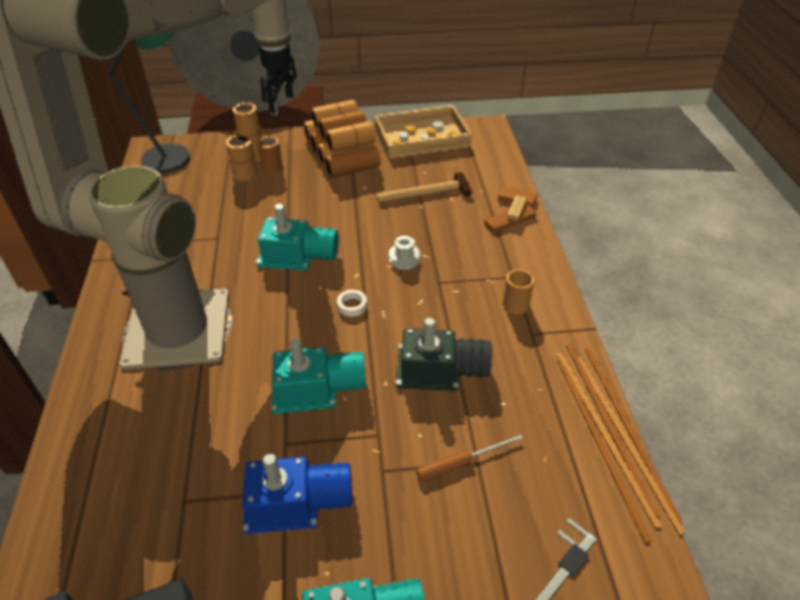

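View pics/top0.png

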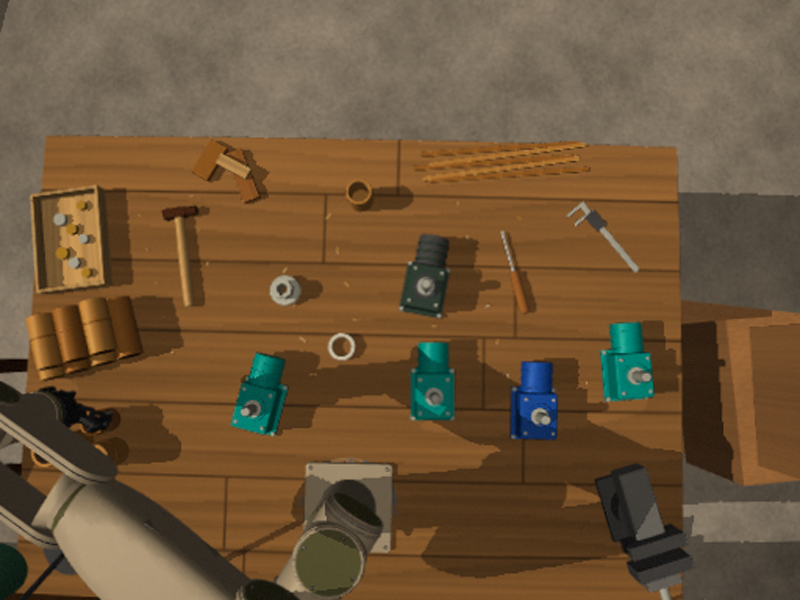

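Drive candidates, by pixel in the 800x600 top view: dark green (426,280), turquoise (262,395), (433,385) and (627,365), and blue (535,405). Only the one at (426,280) is dark green with a dark motor. The only pulley is at (285,290), which is (404,253) in the side view. I'll enlarge both to confirm.

```bash
cat > h.py <<'E'
import numpy as np,cv2
from bench import monitor,cams,r
def cam(n):
    m=cams.camera_model(n);return m["K"],m["k1"],m["camera_from_world"]
def ray(n,u,v):
    K,k1,T=cam(n); x=(u-K[0,2])/K[0,0]; y=(v-K[1,2])/K[1,1]
    p=cv2.undistortPoints(np.array([[[u,v]]],float),K,np.array([k1,0,0,0,0.]))[0,0]
    d=T[:3,:3].T@np.array([p[0],p[1],1]); c=-T[:3,:3].T@T[:3,3]; return c,d
def onz(n,u,v,z):
    c,d=ray(n,u,v); return c+d*(z-c[2])/d[2]
def proj(n,P):
    K,k1,T=cam(n); P=np.atleast_2d(P).astype(float)
    return cv2.projectPoints(P.reshape(-1,1,3),cv2.Rodrigues(T[:3,:3])[0],T[:3,3],K,np.array([k1,0,0,0,0.]))[0][:,0]
def cloud(n,d):
    K,k1,T=cam(n); h,w=d.shape; v,u=np.mgrid[:h,:w]
    p=cv2.undistortPoints(np.stack([u,v],-1).reshape(-1,1,2).astype(float),K,np.array([k1,0,0,0,0.]))[:,0]
    P=np.c_[p,np.ones(len(p))]*d.reshape(-1,1)
    return ((P-T[:3,3])@T[:3,:3]).reshape(h,w,3)
def crop(p,u0,v0,w,h,s,name):
    cv2.imwrite(name,cv2.resize(p[v0:v0+h,u0:u0+w,::-1],None,fx=s,fy=s,interpolation=cv2.INTER_CUBIC))
E
python3 - <<'E'
from h import *
t=np.load("pics/top0.npz")["p"]; s=np.load("pics/side0.npz")["p"]
A=cv2.resize(t[145:210,240:300],None,fx=6,fy=6,interpolation=cv2.INTER_CUBIC)
B=cv2.resize(t[165:207,160:205],None,fx=8,fy=8,interpolation=cv2.INTER_CUBIC)
C=np.zeros((400,800,3),np.uint8);C[:390,:360]=A;C[:336,400:760]=B
cv2.imwrite("pics/ct.png",C[:,:,::-1])
A=cv2.resize(s[195:255,248:318],None,fx=6,fy=6,interpolation=cv2.INTER_CUBIC)
B=cv2.resize(s[145:178,240:278],None,fx=8,fy=8,interpolation=cv2.INTER_CUBIC)
C=np.zeros((400,800,3),np.uint8);C[:360,:420]=A;C[:264,440:744]=B
cv2.imwrite("pics/cs.png",C[:,:,::-1])
E
```

```text
(no output)
```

View pics/ct.png

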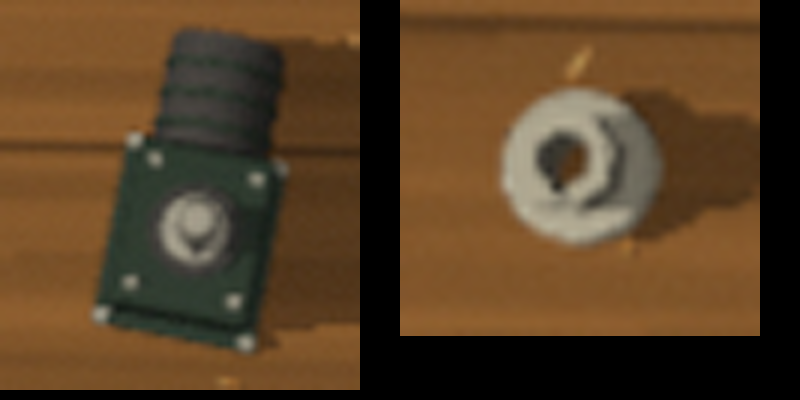

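View pics/cs.png

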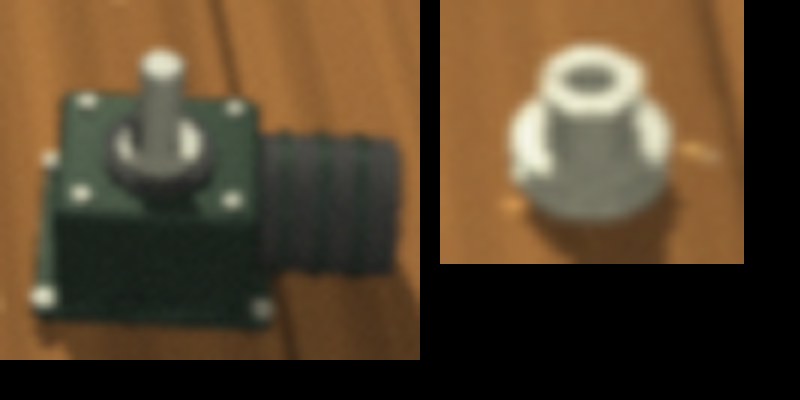

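Confirmed: the crops show a dark green gearbox with its steel shaft and a dark ribbed motor, and the single bare pulley with its boss up. Next I'll measure both more finely.

```bash
python3 - <<'E'
from h import *
t=np.load("pics/top0.npz"); s=np.load("pics/side0.npz")
def up(p,u0,v0,w,h,k):
    return cv2.resize(p[v0:v0+h,u0:u0+w],None,fx=k,fy=k,interpolation=cv2.INTER_LANCZOS4)
C=np.hstack([up(t["p"],170,174,25,25,16),up(t["p"],261,170,25,25,16)])
C=np.clip(C.astype(float)*1.1,0,255).astype(np.uint8)
cv2.imwrite("pics/z1.png",C[:,:,::-1])
# clouds
for n,D in (("top",t),("side",s)):
    c=cloud(n,D["d"]); 
    for nm,(u,v) in dict(pul=(182,186),drv=(273,181)).items() if n=="top" else dict(pul=(258,160),drv=(274,222)).items():
        P=c[v-25:v+25,u-25:u+25].reshape(-1,3); P=P[np.isfinite(P).all(1)]
        for lo,hi in ((15,34),(48,64),(77,86),(86,97),(100,160)):
            Q=P[(P[:,2]>lo)&(P[:,2]<hi)]
            if len(Q)>2: print(n,nm,lo,hi,len(Q),Q.mean(0).round(1),((Q.min(0)+Q.max(0))/2).round(1),np.ptp(Q,0).round(1))
E
```

```text
top pul 15 34 163 [537.8 172.1  24. ] [540.3 176.   24.4] [73.1 73.1 17.9]
top pul 48 64 83 [540.6 175.8  57.3] [540.5 176.1  55.7] [47.2 47.2 15.3]
top drv 15 34 45 [ 518.  -181.4   17.6] [ 547.9 -179.9   21. ] [134.4 121.8  12. ]
top drv 48 64 39 [ 609.3 -194.7   57.3] [ 575.2 -184.1   56.2] [170.3 106.5  14.8]
top drv 77 86 592 [ 566.7 -183.6   81.7] [ 573.7 -179.5   81.5] [162.5  98.2   8.9]
top drv 86 97 135 [ 561.  -182.3   88.8] [ 574.1 -181.1   90.7] [142.1  79.3   9.5]
top drv 100 160 46 [ 547.4 -180.   141.6] [ 547.8 -180.6  129.1] [26.6 21.9 55.5]
side pul 15 34 122 [543.1 160.8  25.2] [543.8 167.7  24.9] [72.3 68.  16.7]
side pul 48 64 90 [542.7 173.2  56. ] [542.5 174.6  56. ] [44.9 46.8 15.6]
side drv 15 34 145 [ 545.9 -220.8   23.5] [ 550.9 -181.7   24.5] [136.1 122.8  18.8]
side drv 48 64 146 [ 561.2 -224.9   56.2] [ 558.3 -223.    56. ] [130.5  24.   15.7]
side drv 77 86 581 [ 560.2 -189.8   82. ] [ 561.6 -182.2   81.5] [136.6 103.8   8.9]
side drv 86 97 145 [ 553.9 -188.3   89. ] [ 563.1 -181.2   91.3] [121.3  87.1  10.6]
side drv 100 160 112 [ 551.5 -187.5  130.9] [ 550.3 -183.2  129.1] [25.2 21.5 55. ]
```

View pics/z1.png

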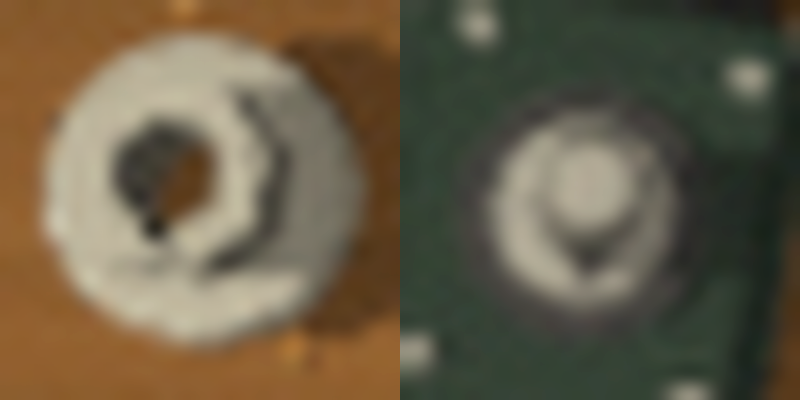

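```bash
cat > ov.py <<'E'
from h import *
def poly(z,rad,angs): return np.array([[rad*np.cos(a),rad*np.sin(a),z] for a in angs])
circ=np.linspace(0,2*np.pi,49)
def place(P,x,y,yaw,z=0):
    a=np.radians(yaw);R=np.array([[np.cos(a),-np.sin(a),0],[np.sin(a),np.cos(a),0],[0,0,1]])
    return P@R.T+[x,y,z]
def pulley(z0=0):
    o=23/np.cos(np.pi/8); oa=np.pi/8+np.arange(9)*np.pi/4
    L=[poly(24,38,circ),poly(24,o,oa),poly(58,o,oa)]
    w=np.arcsin(4/13)
    L.append(np.r_[poly(58,13,np.linspace(-np.pi+w,np.pi-w,40)),[[-18,4,58],[-18,-4,58]],poly(58,13,[-np.pi+w])])
    return L
def draw(n,p,Ls,u0,v0,w,h,k,name,cols):
    I=cv2.resize(p[v0:v0+h,u0:u0+w],None,fx=k,fy=k,interpolation=cv2.INTER_CUBIC); J=I.copy()
    for L,c in zip(Ls,cols):
        q=(proj(n,L)-[u0,v0]+.5)*k
        cv2.polylines(J,[np.round(q*16).astype(np.int32)],False,c,1,cv2.LINE_AA,4)
    cv2.imwrite(name,np.hstack([I,J])[:,:,::-1])
E
cat > o1.py <<'E'
from ov import *
import sys
px,py,pw,dx,dy,dw,kw=map(float,sys.argv[1:8])
t=np.load("pics/top0.npz")["p"]; s=np.load("pics/side0.npz")["p"]
col=[(255,0,0),(255,255,0),(0,0,255),(255,0,255)]
L=[place(a,px,py,pw) for a in pulley()]
draw("top",t,L,170,174,25,25,16,"pics/a.png",col)
draw("side",s,L,242,145,33,33,12,"pics/b.png",col)
D=[poly(90,21,circ),poly(152,9,circ),poly(148,12,circ),poly(90,12,circ)]
box=np.array([[-65,-55,0],[65,-55,0],[65,55,0],[-65,55,0],[-65,-55,0]],float)
kk=np.array([[-12,-3,112],[-16.5,-3,112],[-16.5,3,112],[-12,3,112],[-12,-3,112],[-12,-3,90],[-16.5,-3,90],[-16.5,3,90],[-12,3,90]],float)
L=[place(a,dx,dy,dw) for a in D+[box]]+[place(kk,dx,dy,dw+kw)]
col=[(255,0,0),(255,255,0),(0,0,255),(255,0,255),(255,255,255),(0,255,0)]
draw("top",t,L,261,168,25,25,16,"pics/c.png",col)
draw("side",s,L,250,196,50,60,8,"pics/d.png",col)
draw("top",t,L,245,140,50,70,8,"pics/e.png",col)
A=cv2.imread("pics/a.png");B=cv2.imread("pics/b.png")
C=cv2.imread("pics/c.png");D_=cv2.imread("pics/d.png");E=cv2.imread("pics/e.png")
E
python3 o1.py 541 175.5 -14 548 -181.5 -12 0
```

```text
(no output)
```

View pics/a.png

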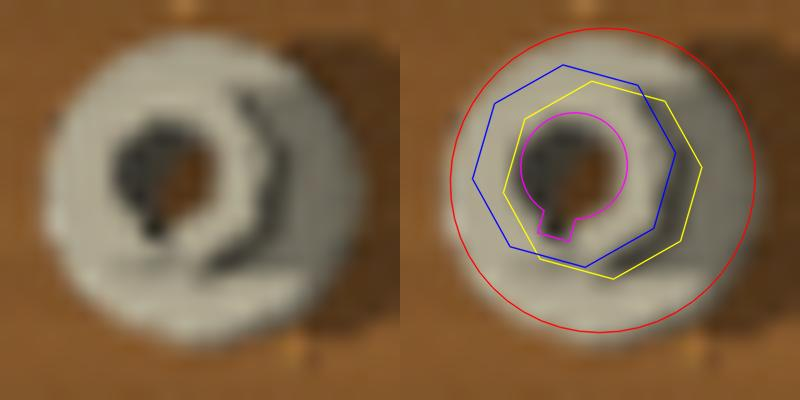

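View pics/b.png

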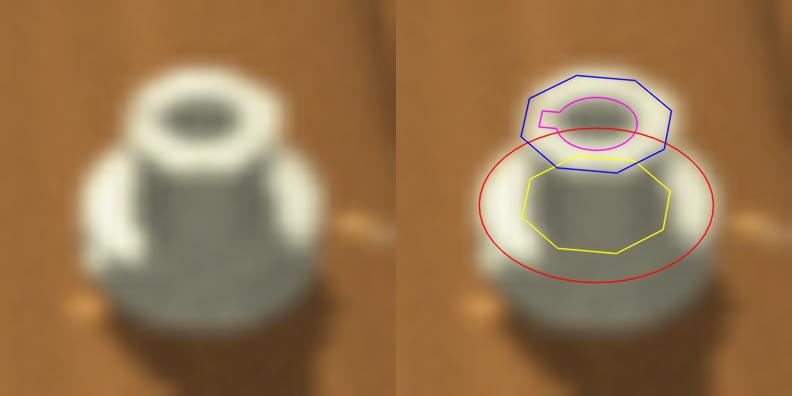

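View pics/c.png

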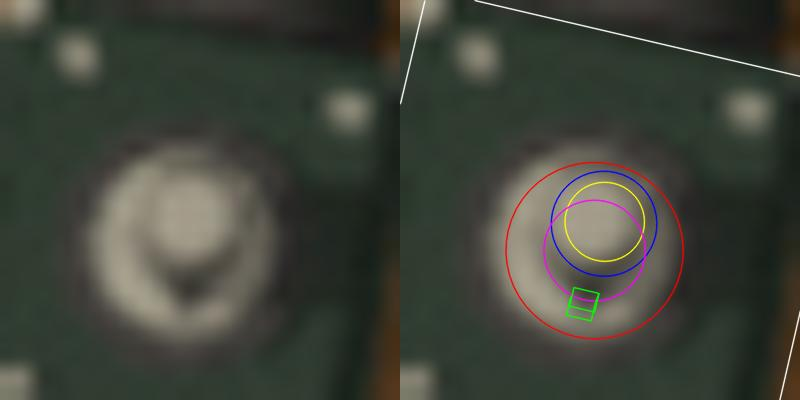

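View pics/d.png

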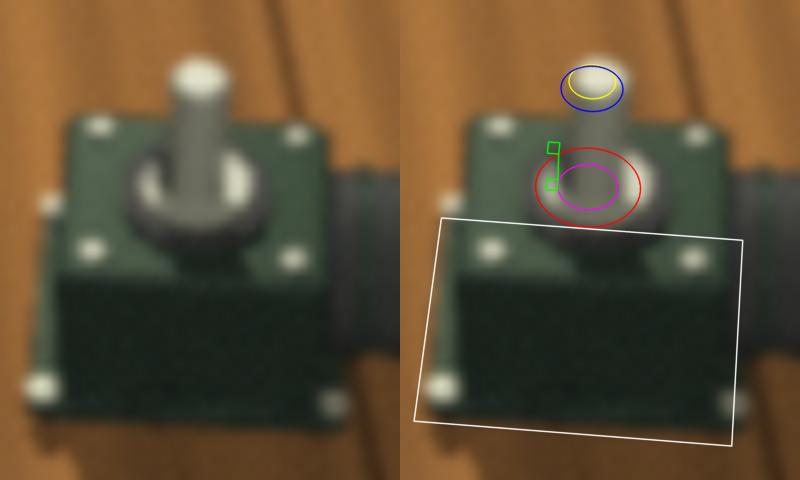

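View pics/e.png

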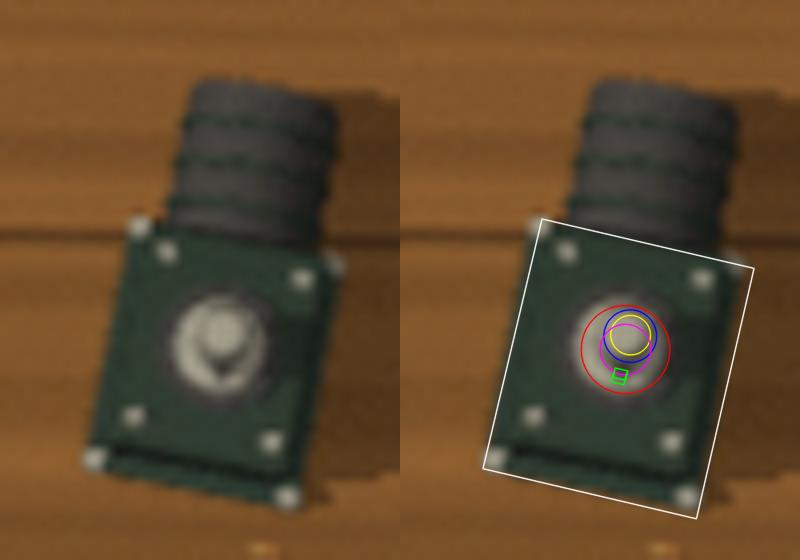

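```bash
python3 o1.py 540 175.8 -10 551 -178.5 -12.5 20
```

```text
(no output)
```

View pics/a.png

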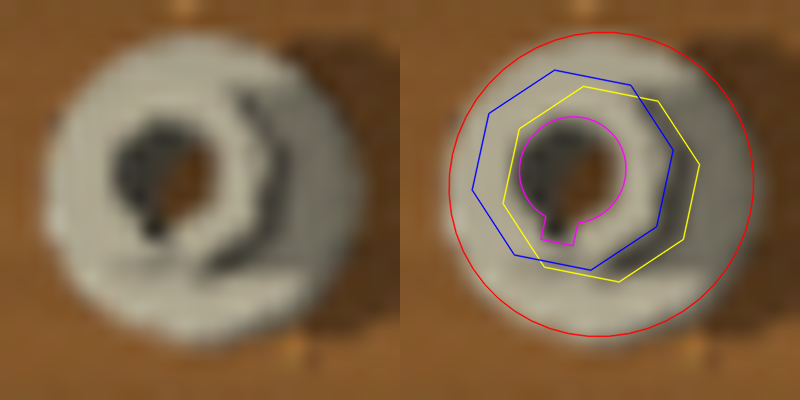

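View pics/c.png

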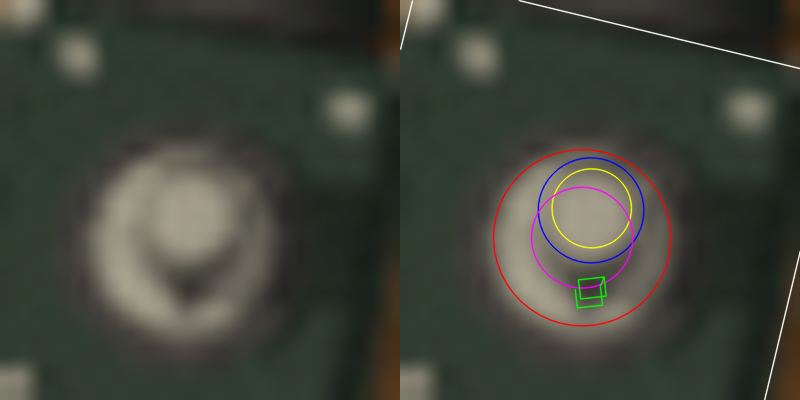

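View pics/d.png

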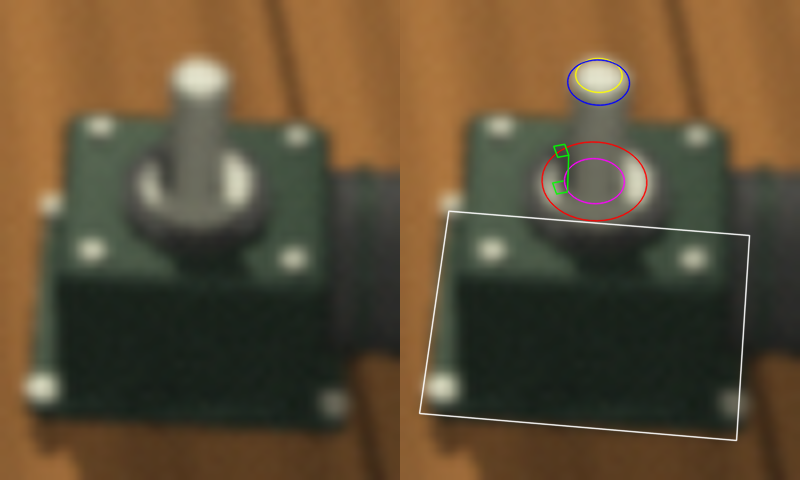

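View pics/e.png

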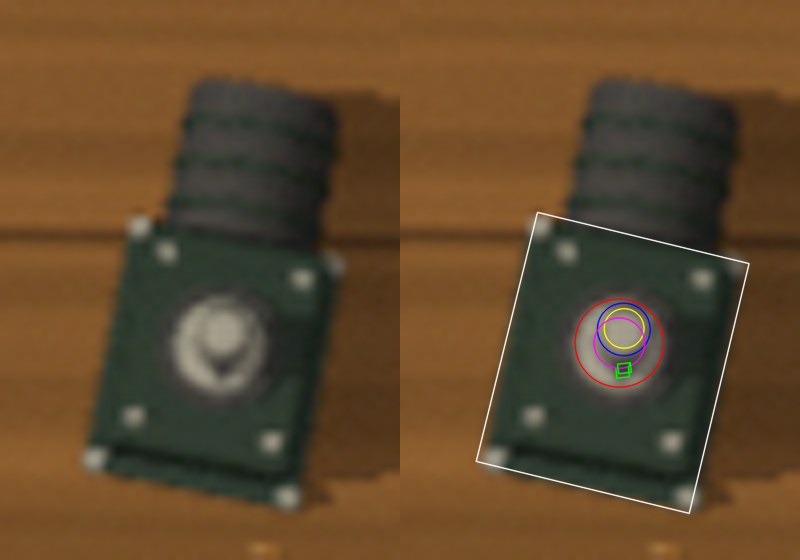

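Emit:
{"api": "jog_arm", "payload": {
  "offset": [
    [-17,34,0],
    [-17,34,0],
    [-17,34,0],
    [-17,34,0],
    [-17,34,0],
    [-17,34,0],
    [-17,34,0],
    [-17,34,0],
    [-17,34,0],
    [-17,34,0],
    [-17,34,0],
    [0,0,0]
  ],
  "delta_rot": [
    [0,0,0],
    [0,0,0],
    [0,0,0],
    [0,0,0],
    [0,0,0],
    [0,0,0],
    [0,0,0],
    [0,0,0],
    [0,0,0],
    [0,0,0],
    [0,0,0],
    [0,0,0]
  ],
  "jaw": [100,100,100,100,100,100,100,100,100,100,100,100],
  "newtons": 40
}}

```text
time: 1.3
tool_pos: [521.7, 195.2, 223.7]
tcp_rot: [-179.7, 0.6, 64.5]
ft_force: [-0.5, -0.4, -0.2]
finger_gap: 85.3
```

Emit:
{"api": "jog_arm", "payload": {
  "offset": [
    [-9,25,0],
    [0,0,0],
    [0,0,0],
    [0,0,0],
    [0,0,0]
  ],
  "delta_rot": [
    [0,0,0],
    [0,0,8],
    [0,0,8],
    [0,0,8],
    [0,0,8]
  ],
  "jaw": [100,100,100,100,100]
}}

```text
time: 1.8
tool_pos: [539.4, 175.3, 220.8]
tcp_rot: [-179.9, 0.9, 31.4]
ft_force: [-0.2, -0.1, 0.6]
finger_gap: 85.2
```

```bash
cat > go.py <<'E'
from h import *
from scipy.spatial.transform import Rotation as Ro
import sys
x,y,z,yaw=map(float,sys.argv[1:5])
s=monitor.sense(); R=Ro.from_euler('xyz',s["tcp_rot"],degrees=True)
T=Ro.from_euler('xyz',[180,0,yaw],degrees=True)
print(s["time"],s["tool_pos"].round(1),s["tcp_rot"].round(2),"F",s["ft_force"].round(1),"M",s["wrist_torque"].round(2),"gap",round(s["finger_gap"],1),"J",s["joint_pos"].round(0))
print("off",(R.inv().apply(np.array([x,y,z])-s["tool_pos"])).round(1),"rot",(R.inv()*T).as_rotvec(degrees=True).round(2))
E
python3 go.py 540.5 175.6 100 33
```

```text
1.8 [539.4 175.3 220.8] [-179.92    0.94   31.37] F [-0.2 -0.1  0.6] M [-0.03 -0.03  0.04] gap 85.2 J [ 13.   4.  90.  -0.  87. -18.]
off [  3.1   0.5 120.7] rot [-0.09  0.93 -1.63]
```

Emit:
{"api": "jog_arm", "payload": {
  "offset": [
    [3,0,40],
    [0,0,40],
    [0,0,36],
    [0,0,0]
  ],
  "delta_rot": [
    [0,0.9,-1.6],
    [0,0,0],
    [0,0,0],
    [0,0,0]
  ],
  "jaw": [100,100,100,100]
}}

```text
time: 2.2
tool_pos: [540.6, 179.2, 102.3]
tcp_rot: [-179.9, -0.1, 32.7]
ft_force: [-1.4, -0.1, -0.5]
finger_gap: 85.5
```

```bash
python3 go.py 540.5 175.6 29 33
```

```text
2.2 [540.6 179.2 102.3] [-1.7989e+02 -1.3000e-01  3.2720e+01] F [-1.4 -0.1 -0.5] M [-0.04  0.04 -0.02] gap 85.5 J [ 13.   8.  98.   0.  73. -20.]
off [-2.2  3.1 73.3] rot [-0.1  -0.13 -0.28]
```

Emit:
{"api": "jog_arm", "payload": {
  "offset": [
    [-2,3,35],
    [0,0,34],
    [0,0,0]
  ],
  "delta_rot": [
    [0,0,0],
    [0,0,0],
    [0,0,0]
  ],
  "jaw": [100,100,100]
}}

```text
time: 2.5
tool_pos: [542.0, 177.7, 36.0]
tcp_rot: [-179.9, -0.3, 32.8]
ft_force: [-0.8, -0.9, 0.9]
finger_gap: 85.7
```

```bash
python3 go.py 540.5 175.6 29 33
```

```text
2.5 [542.  177.7  36. ] [-179.93   -0.3    32.78] F [-0.8 -0.9  0.9] M [-0.07  0.07  0.  ] gap 85.7 J [ 13.  13. 100.   0.  66. -20.]
off [-2.4  0.9  7. ] rot [-0.07 -0.3  -0.22]
```

Emit:
{"api": "jog_arm", "payload": {
  "offset": [
    [-2.4,0.9,7],
    [0,0,0],
    [0,0,0],
    [0,0,0],
    [0,0,0],
    [0,0,0],
    [0,0,0],
    [0,0,0]
  ],
  "delta_rot": [
    [0,0,0],
    [0,0,0],
    [0,0,0],
    [0,0,0],
    [0,0,0],
    [0,0,0],
    [0,0,0],
    [0,0,0]
  ],
  "jaw": [100,45,45,45,45,45,45,45]
}}

```text
time: 3.3
tool_pos: [544.3, 177.0, 37.3]
tcp_rot: [179.9, -0.7, 32.8]
ft_force: [0.7, -0.3, -5.1]
finger_gap: 45.5
```

```bash
python3 go.py 540.5 175.6 29 33
```

```text
3.3 [544.3 177.   37.3] [179.92  -0.71  32.82] F [ 0.7 -0.3 -5.1] M [-0.02  0.02  0.04] gap 45.5 J [ 13.  13. 101.   0.  66. -20.]
off [-4.  -0.9  8.2] rot [ 0.08 -0.71 -0.18]
```

Emit:
{"api": "jog_arm", "payload": {
  "offset": [
    [0,0,0],
    [0,0,0],
    [0,0,0]
  ],
  "delta_rot": [
    [0,0,0],
    [0,0,0],
    [0,0,0]
  ],
  "jaw": [100,100,100]
}}

```text
time: 3.6
tool_pos: [545.5, 177.3, 38.5]
tcp_rot: [179.9, -0.8, 32.8]
ft_force: [0.5, 0.6, 0.6]
finger_gap: 84.7
```

```bash
python3 go.py 540.5 175.6 29 33
python3 - <<'E'
from h import *
for n in ("top","side"):
    p,d=cams.snapshot(n); np.savez(f"pics/{n}1.npz",p=p,d=d)
    u,v=proj(n,[541,176,45])[0]; u=int(u)-50;v=int(v)-40
    crop(p,u,v,100,80,5,f"pics/{n}1c.png"); print(monitor.sense()["tool_pos"])
a=cv2.imread("pics/top1c.png");b=cv2.imread("pics/side1c.png"); cv2.imwrite("pics/g1.png",cv2.resize(np.hstack([a,b]),(800,320)))
E
```

```text
3.6 [545.5 177.3  38.5] [179.88  -0.85  32.81] F [0.5 0.6 0.6] M [ 0.02 -0.03  0.02] gap 84.7 J [ 13.  13. 100.   0.  66. -20.]
off [-5.3 -1.4  9.4] rot [ 0.13 -0.85 -0.19]
[545.64510683 177.31053582  38.63489853]
[545.54019548 177.223146    38.528803  ]
```

View pics/g1.png

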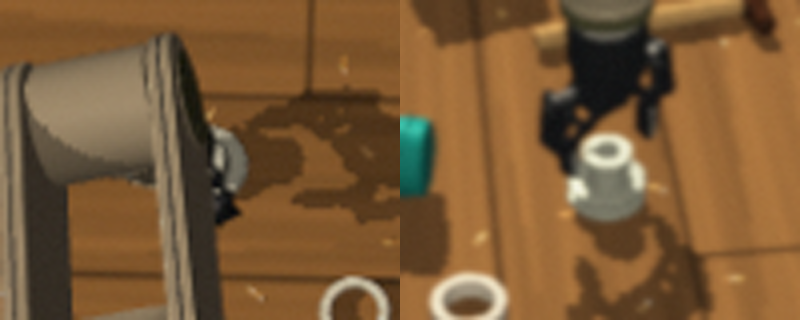

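Emit:
{"api": "jog_arm", "payload": {
  "offset": [
    [-5.3,-1.4,10],
    [-0.3,-0.2,0.4]
  ],
  "delta_rot": [
    [0,-0.8,0],
    [0,0,0]
  ],
  "jaw": [100,80]
}}

```text
time: 3.9
tool_pos: [540.1, 175.6, 27.8]
tcp_rot: [179.9, -0.0, 32.8]
ft_force: [-0.9, -0.0, -0.8]
finger_gap: 72.8
```

```bash
python3 go.py 540.5 175.6 29 33
```

```text
3.9 [540.1 175.6  27.8] [ 1.7985e+02 -4.0000e-02  3.2810e+01] F [-0.9 -0.  -0.8] M [-0.01 -0.03  0.03] gap 72.8 J [ 13.  14. 101.  -0.  66. -20.]
off [ 0.3  0.2 -1.2] rot [ 0.15 -0.04 -0.19]
```

Emit:
{"api": "jog_arm", "payload": {
  "offset": [
    [-0.3,-0.2,0],
    [-0.3,-0.2,0.3],
    [-0.3,-0.2,0.3],
    [-0.3,-0.2,0.3],
    [-0.2,-0.1,0.2],
    [0,0,0]
  ],
  "delta_rot": [
    [0,0,0],
    [0,0,0],
    [0,0,0],
    [0,0,0],
    [0,0,0],
    [0,0,0]
  ],
  "jaw": [30,30,30,30,30,30],
  "newtons": 50
}}

```text
time: 4.5
tool_pos: [540.4, 176.0, 28.1]
tcp_rot: [179.8, -0.3, 32.8]
ft_force: [1.4, 0.3, -0.4]
finger_gap: 45.9
```

```bash
python3 go.py 540.5 175.6 29 33
```

```text
4.5 [540.4 176.   28.1] [179.77  -0.27  32.82] F [ 1.4  0.3 -0.4] M [ 0.04 -0.04 -0.06] gap 45.9 J [ 13.  13. 101.  -0.  65. -20.]
off [-0.1  0.4 -0.9] rot [ 0.24 -0.26 -0.18]
```

Emit:
{"api": "jog_arm", "payload": {
  "offset": [
    [0,0,-20],
    [0,0,-40],
    [0,0,-40],
    [0,0,-40],
    [0,0,-35],
    [0,0,0]
  ],
  "delta_rot": [
    [0,0,0],
    [0,0,0],
    [0,0,0],
    [0,0,0],
    [0,0,0],
    [0,0,0]
  ],
  "jaw": [30,30,30,30,30,30]
}}

```text
time: 5.1
tool_pos: [530.5, 174.3, 197.4]
tcp_rot: [-179.7, 1.1, 32.8]
ft_force: [1.2, 1.0, -4.4]
finger_gap: 45.9
```

```bash
python3 go.py 550.5 -178.3 215 60
```

```text
5.1 [530.5 174.3 197.4] [-179.72    1.1    32.82] F [ 1.2  1.  -4.4] M [ 0.09 -0.14  0.02] gap 45.9 J [ 13.   3.  93.  -0.  85. -20.]
off [-174.6  307.1  -15.8] rot [ -0.54   1.01 -27.19]
```

Emit:
{"api": "jog_arm", "payload": {
  "offset": [
    [0,0,-20],
    [-20,35,0],
    [-20,35,0],
    [-20,35,0],
    [-20,35,0],
    [-20,35,0],
    [-20,35,0],
    [-20,35,0],
    [-20,35,0],
    [0,0,0]
  ],
  "delta_rot": [
    [0,0,0],
    [0,0,0],
    [0,0,0],
    [0,0,0],
    [0,0,0],
    [0,0,0],
    [0,0,0],
    [0,0,0],
    [0,0,0],
    [0,0,0]
  ],
  "jaw": [30,30,30,30,30,30,30,30,30,30]
}}

```text
time: 6.1
tool_pos: [534.7, -155.9, 189.7]
tcp_rot: [-178.2, 2.8, 33.2]
ft_force: [0.1, 1.3, -5.0]
finger_gap: 45.8
```

```bash
python3 go.py 550.5 -178.3 215 60
```

```text
6.1 [ 534.7 -155.9  189.7] [-178.19    2.83   33.21] F [ 0.1  1.3 -5. ] M [ 0.03 -0.05 -0.02] gap 45.8 J [-21.   5.  92.  -1.  86. -54.]
off [ -0.3  26.6 -26.1] rot [ -2.44   2.35 -26.83]
```

Emit:
{"api": "jog_arm", "payload": {
  "offset": [
    [0,0,-25],
    [0,15,0],
    [0,12,0],
    [0,0,0],
    [0,0,0]
  ],
  "delta_rot": [
    [-2.4,2.4,0],
    [0,0,-8],
    [0,0,-8],
    [0,0,-8],
    [0,0,-3]
  ],
  "jaw": [30,30,30,30,30]
}}

```text
time: 6.6
tool_pos: [544.7, -176.3, 198.4]
tcp_rot: [-179.0, 0.7, 60.9]
ft_force: [0.7, -0.2, -5.6]
finger_gap: 45.7
```

```bash
python3 go.py 550.5 -178.3 200 60
```

```text
6.6 [ 544.7 -176.3  198.4] [-178.98    0.75   60.94] F [ 0.7 -0.2 -5.6] M [-0.01 -0.04  0.03] gap 45.7 J [-23.   5.  91.  -1.  85. -84.]
off [ 1.   6.  -1.7] rot [-1.02  0.75  0.93]
```

Emit:
{"api": "jog_arm", "payload": {
  "offset": [
    [1,6,-1.7],
    [0,0,0]
  ],
  "delta_rot": [
    [-1,0.7,0.9],
    [0,0,0]
  ],
  "jaw": [30,30]
}}

```text
time: 6.8
tool_pos: [548.6, -176.9, 194.7]
tcp_rot: [-179.6, 0.0, 59.9]
ft_force: [-0.0, -0.2, -5.4]
finger_gap: 45.7
```

```bash
python3 go.py 550.5 -178.3 200 60
cat > look.py <<'E'
from ov import *
import sys
tag=sys.argv[1]; dx,dy=map(float,sys.argv[2:4])
R={}
for n in ("side","top"):
    p,d=cams.snapshot(n); R[n]=p
    s=monitor.sense(); x,y,z=s["tool_pos"]; yaw=s["tcp_rot"][2]
    pl=[place(a,x,y,yaw-45,z-28) for a in pulley()[:3]+[poly(0,38,circ)]]
    D=[place(a,dx,dy,0) for a in [poly(90,21,circ),poly(152,9,circ),poly(148,12,circ)]]
    u,v=proj(n,[550,-178,140])[0].astype(int)
    draw(n,p,pl+D,u-32,v-37,64,70,6,f"pics/l_{tag}_{n}.png",[(255,0,0),(255,255,0),(0,0,255),(255,0,255),(0,255,0),(0,255,255),(0,255,0)])
print(s["tool_pos"])
E
python3 look.py A 550.5 -178.3
```

```text
6.8 [ 548.6 -176.9  194.7] [-1.796e+02  4.000e-02  5.992e+01] F [-0.  -0.2 -5.4] M [-0.03  0.03  0.03] gap 45.7 J [-23.   5.  91.   0.  84. -83.]
off [-0.3  2.3 -5.3] rot [-0.4   0.04 -0.08]
[ 548.11684596 -176.72080505  194.82953193]
```

View pics/l_A_side.png

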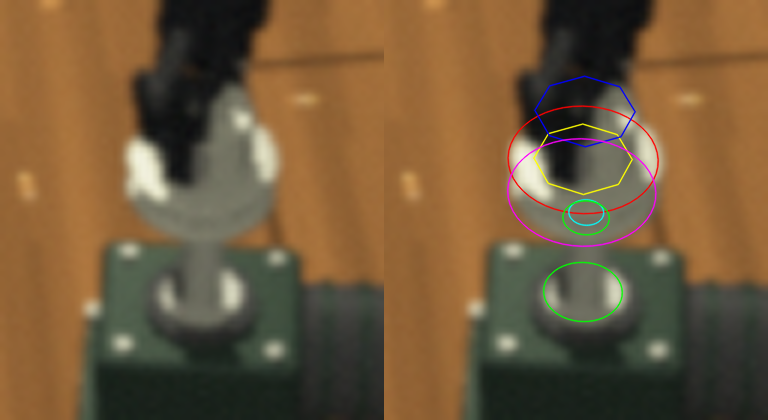

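View pics/l_A_top.png

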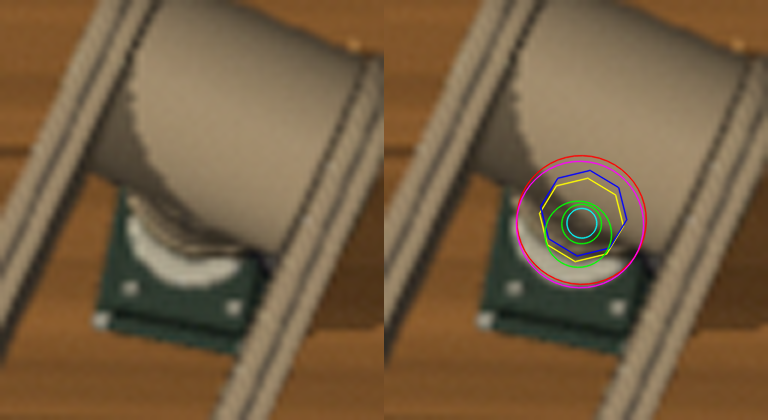

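```bash
cat > look2.py <<'E'
from ov import *
import sys
tag=sys.argv[1]; new=int(sys.argv[2]); px,py,pz,dx,dy=map(float,sys.argv[3:8])
O=[]
for n in ("side","top"):
    if new:
        p,d=cams.snapshot(n); np.savez(f"pics/{tag}_{n}.npz",p=p,d=d)
    p=np.load(f"pics/{tag}_{n}.npz")["p"]
    pl=[place(a,px,py,15,pz) for a in [poly(24,38,circ),poly(0,38,circ)]]
    D=[place(a,dx,dy,-10.5) for a in [poly(90,21,circ),poly(152,9,circ),poly(148,12,circ),np.array([[-65,-55,0],[65,-55,0],[65,55,0],[-65,55,0],[-65,-55,0]],float)]]
    u,v=proj(n,[550,-178,120])[0].astype(int)
    draw(n,p,pl+D,u-25,v-30,50,60,8,f"pics/t.png",[(255,0,0),(255,0,255),(0,255,0),(0,255,255),(0,255,0),(255,255,255)])
    O.append(cv2.imread("pics/t.png"))
cv2.imwrite(f"pics/{tag}_{sys.argv[8]}s.png",O[0]);cv2.imwrite(f"pics/{tag}_{sys.argv[8]}t.png",O[1])
s=monitor.sense();print(s["time"],s["tool_pos"],s["tcp_rot"])
E
python3 look2.py B 1 550 -172.5 167 550.5 -178.3 1
```

```text
7.0 [ 548.74761954 -176.95949915  196.04152528] [-1.79642843e+02  6.68538195e-02  6.00321999e+01]
```

View pics/B_1s.png

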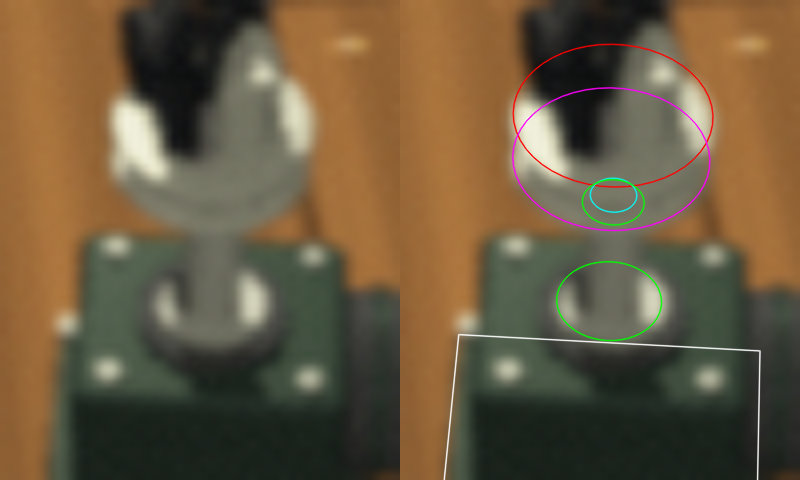

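View pics/B_1t.png

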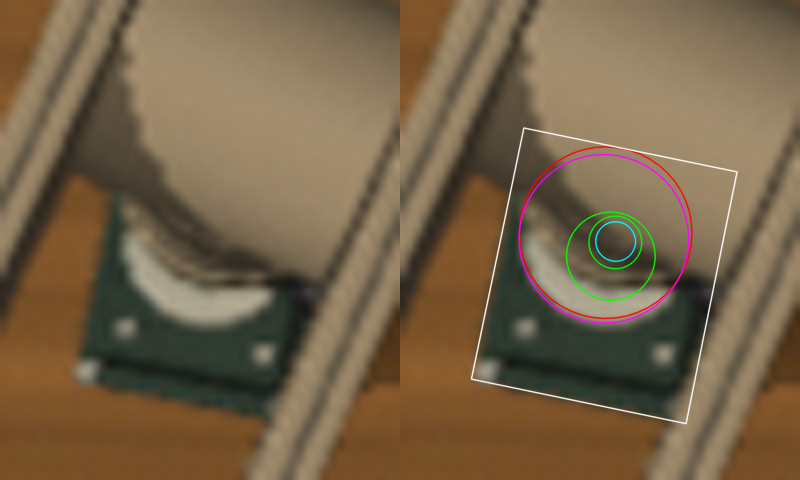

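```bash
python3 go.py 549.7 -181 188 60
```

```text
7.0 [ 548.7 -177.   196. ] [-1.7964e+02  7.0000e-02  6.0030e+01] F [ 0.1  0.1 -4.9] M [-0.03 -0.03  0.01] gap 45.7 J [-23.   5.  91.  -0.  84. -83.]
off [-3.   2.9  8. ] rot [-0.36  0.07  0.03]
```

Emit:
{"api": "jog_arm", "payload": {
  "offset": [
    [-3,2.9,0],
    [0,0,6],
    [0,0,0]
  ],
  "delta_rot": [
    [-0.4,0,0],
    [0,0,0],
    [0,0,0]
  ],
  "jaw": [30,30,30]
}}

```text
time: 7.3
tool_pos: [550.2, -181.4, 190.1]
tcp_rot: [179.9, 0.1, 60.0]
ft_force: [0.1, 0.2, -6.9]
finger_gap: 45.5
```

```bash
python3 go.py 549.7 -181 188 60; python3 look2.py C 1 550.5 -177 160 550.5 -178.3 1
```

```text
7.3 [ 550.2 -181.4  190.1] [1.7985e+02 7.0000e-02 5.9980e+01] F [ 0.1  0.2 -6.9] M [ 0.02 -0.   -0.03] gap 45.5 J [-23.   5.  92.  -0.  83. -83.]
off [ 0.1 -0.6  2.1] rot [ 0.15  0.07 -0.02]
7.4 [ 550.60263113 -181.57410512  191.05905444] [1.79782372e+02 6.06549814e-02 5.99815531e+01]
```

View pics/C_1s.png

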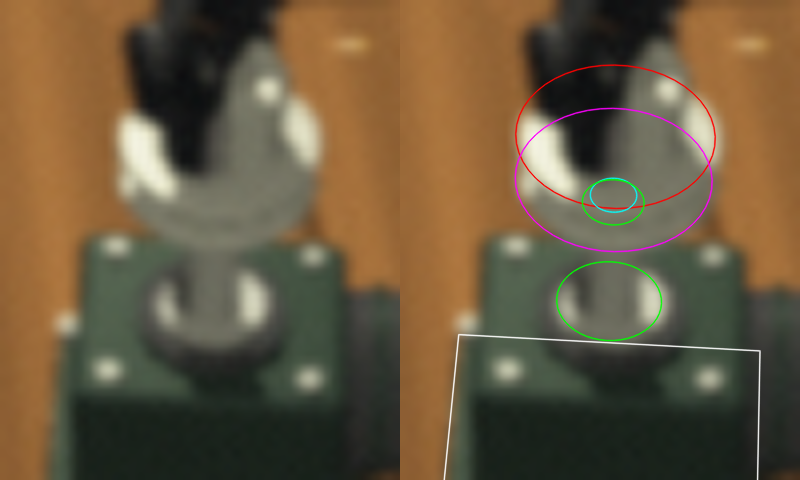

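View pics/C_1t.png

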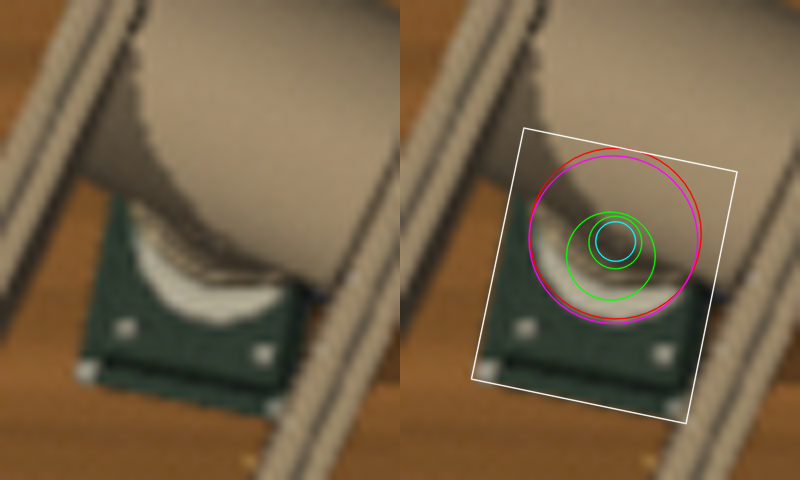

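Emit:
{"api": "jog_arm", "payload": {
  "offset": [
    [-0.4,-0.5,4],
    [0,0,4],
    [0,0,3],
    [0,0,3]
  ],
  "delta_rot": [
    [0.2,0,0],
    [0,0,0],
    [0,0,0],
    [0,0,0]
  ],
  "jaw": [30,30,30,30]
}}

```text
time: 7.8
tool_pos: [550.3, -181.8, 176.7]
tcp_rot: [179.9, 0.1, 60.0]
ft_force: [0.2, -1.3, -5.4]
finger_gap: 45.6
```

```bash
python3 go.py 550 -181.2 176 60
```

```text
7.8 [ 550.3 -181.8  176.7] [1.7993e+02 5.0000e-02 5.9980e+01] F [ 0.2 -1.3 -5.4] M [ 0.08  0.03 -0.04] gap 45.6 J [-23.   6.  93.  -0.  81. -83.]
off [ 0.3 -0.6  0.7] rot [ 0.07  0.05 -0.02]
```

Emit:
{"api": "jog_arm", "payload": {
  "offset": [
    [0.2,-0.3,3],
    [0,0,3],
    [0,0,3]
  ],
  "delta_rot": [
    [0,0,0],
    [0,0,0],
    [0,0,0]
  ],
  "jaw": [30,30,30]
}}

```text
time: 8.1
tool_pos: [550.1, -181.3, 166.6]
tcp_rot: [180.0, 0.0, 60.0]
ft_force: [-0.2, -0.3, -5.5]
finger_gap: 45.6
```

```bash
python3 go.py 550 -181.2 162 60
```

```text
8.1 [ 550.1 -181.3  166.6] [1.7996e+02 5.0000e-02 5.9980e+01] F [-0.2 -0.3 -5.5] M [-0.07  0.05 -0.03] gap 45.6 J [-23.   6.  93.  -0.  80. -83.]
off [ 0.1 -0.1  4.6] rot [ 0.04  0.05 -0.02]
```

Emit:
{"api": "jog_arm", "payload": {
  "offset": [
    [0,0,4],
    [0,0,4],
    [0,0,4],
    [0,0,4],
    [0,0,3]
  ],
  "delta_rot": [
    [0,0,0],
    [0,0,0],
    [0,0,0],
    [0,0,0],
    [0,0,0]
  ],
  "jaw": [30,30,30,30,30]
}}

```text
time: 8.6
tool_pos: [549.9, -181.3, 145.7]
tcp_rot: [180.0, 0.1, 60.0]
ft_force: [-0.1, -0.3, -5.5]
finger_gap: 45.7
```

```bash
python3 go.py 550 -181.2 140 60
```

```text
8.6 [ 549.9 -181.3  145.7] [1.7998e+02 5.0000e-02 5.9990e+01] F [-0.1 -0.3 -5.5] M [-0.03 -0.01  0.  ] gap 45.7 J [-23.   7.  94.  -0.  78. -83.]
off [0.1 0.  5.7] rot [ 0.02  0.05 -0.01]
```

Emit:
{"api": "jog_arm", "payload": {
  "offset": [
    [0,0,2],
    [0,0,2],
    [0,0,1.5]
  ],
  "delta_rot": [
    [0,0,0],
    [0,0,0],
    [0,0,0]
  ],
  "jaw": [30,30,30]
}}

```text
time: 8.9
tool_pos: [550.0, -181.4, 139.7]
tcp_rot: [180.0, 0.1, 60.0]
ft_force: [-1.4, 0.9, 2.7]
finger_gap: 45.8
```

Emit:
{"api": "jog_arm", "payload": {
  "offset": [
    [0,0,1],
    [0,0,1],
    [0,0,1]
  ],
  "delta_rot": [
    [0,0,-2],
    [0,0,-2],
    [0,0,-2]
  ],
  "jaw": [30,30,30]
}}

```text
time: 9.2
tool_pos: [550.6, -180.6, 139.7]
tcp_rot: [179.9, -0.0, 66.2]
ft_force: [-3.5, 3.0, 1.4]
finger_gap: 45.8
```

```bash
python3 go.py 550 -181.2 140 60
```

```text
9.2 [ 550.6 -180.6  139.7] [ 1.7992e+02 -3.0000e-02  6.6170e+01] F [-3.5  3.   1.4] M [ 0.56  0.86 -0.04] gap 45.8 J [-23.   8.  95.   0.  77. -89.]
off [-0.8 -0.3 -0.3] rot [ 0.07 -0.03  6.17]
```

Emit:
{"api": "jog_arm", "payload": {
  "offset": [
    [-0.3,0,1],
    [0,0,1],
    [0,0,1],
    [0,0,1]
  ],
  "delta_rot": [
    [0,0,-2.5],
    [0,0,-2.5],
    [0,0,-2.5],
    [0,0,-2.5]
  ],
  "jaw": [30,30,30,30]
}}

```text
time: 9.6
tool_pos: [550.7, -179.7, 139.7]
tcp_rot: [179.9, -0.1, 76.6]
ft_force: [-4.7, 1.6, 2.9]
finger_gap: 45.9
```

```bash
python3 go.py 550 -181.2 140 60
```

```text
9.6 [ 550.7 -179.7  139.7] [ 1.7989e+02 -9.0000e-02  7.6600e+01] F [-4.7  1.6  2.9] M [ 0.35  0.92 -0.14] gap 45.9 J [ -23.    8.   95.    0.   77. -100.]
off [-1.6 -0.4 -0.3] rot [ 0.09 -0.11 16.6 ]
```

Emit:
{"api": "jog_arm", "payload": {
  "offset": [
    [-0.3,0,1],
    [-0.3,0,1],
    [0,0,1],
    [0,0,1],
    [0,0,1],
    [0,0,1]
  ],
  "delta_rot": [
    [0,0,-2.5],
    [0,0,-2.5],
    [0,0,-2.5],
    [0,0,-2.5],
    [0,0,-2.5],
    [0,0,-2.5]
  ],
  "jaw": [30,30,30,30,30,30]
}}

```text
time: 10.2
tool_pos: [550.4, -179.8, 139.8]
tcp_rot: [179.8, -0.1, 92.2]
ft_force: [-5.1, 2.1, 1.5]
finger_gap: 45.8
```

```bash
python3 go.py 550 -181.2 140 60
```

```text
10.2 [ 550.4 -179.8  139.8] [ 1.7984e+02 -7.0000e-02  9.2230e+01] F [-5.1  2.1  1.5] M [ 0.36  0.9  -0.12] gap 45.8 J [ -23.    8.   95.    0.   77. -116.]
off [-1.3 -0.5 -0.2] rot [ 0.13 -0.11 32.23]
```

Emit:
{"api": "jog_arm", "payload": {
  "offset": [
    [0.2,-0.6,-2],
    [0,0,0],
    [0,0,0],
    [0,0,0],
    [0,0,0]
  ],
  "delta_rot": [
    [0,0,7],
    [0,0,8],
    [0,0,8],
    [0,0,8],
    [0,0,0]
  ],
  "jaw": [30,30,30,30,30]
}}

```text
time: 10.7
tool_pos: [550.4, -180.1, 143.2]
tcp_rot: [179.8, -0.1, 60.2]
ft_force: [0.8, -0.4, -5.5]
finger_gap: 45.6
```

```bash
python3 go.py 550 -181.2 140 60
```

```text
10.7 [ 550.4 -180.1  143.2] [ 1.7977e+02 -1.5000e-01  6.0230e+01] F [ 0.8 -0.4 -5.5] M [-0.02  0.03  0.03] gap 45.6 J [-23.   7.  95.   0.  78. -84.]
off [-1.1  0.1  3.2] rot [ 0.23 -0.15  0.23]
```

Emit:
{"api": "jog_arm", "payload": {
  "offset": [
    [-0.4,0,2.5],
    [0,0,1.5],
    [0,0,1],
    [0,0,1],
    [0,0,1],
    [0,0,1],
    [0,0,1],
    [0,0,1]
  ],
  "delta_rot": [
    [0.2,0,0],
    [0,0,0],
    [0,0,2],
    [0,0,2],
    [0,0,2],
    [0,0,2],
    [0,0,2],
    [0,0,2]
  ],
  "jaw": [30,30,30,30,30,30,30,30]
}}

```text
time: 11.5
tool_pos: [550.1, -181.5, 139.3]
tcp_rot: [179.9, -0.0, 49.3]
ft_force: [-3.4, 1.6, 2.6]
finger_gap: 45.9
```

```bash
python3 go.py 550 -181.2 140 60
```

```text
11.5 [ 550.1 -181.5  139.3] [ 1.7992e+02 -4.0000e-02  4.9290e+01] F [-3.4  1.6  2.6] M [0.33 0.77 0.07] gap 45.9 J [-23.   8.  95.   0.  77. -73.]
off [ 0.2 -0.3 -0.7] rot [  0.08  -0.04 -10.71]
```

Pulley yaw is about 4° now, with no drop yet. I'll keep turning the same way.

Emit:
{"api": "jog_arm", "payload": {
  "offset": [
    [0,0,1],
    [0,0,1],
    [0,0,1],
    [0,0,1],
    [0,0,1],
    [0,0,1]
  ],
  "delta_rot": [
    [0,0,2],
    [0,0,2],
    [0,0,2],
    [0,0,2],
    [0,0,2],
    [0,0,2]
  ],
  "jaw": [30,30,30,30,30,30]
}}

```text
time: 12.1
tool_pos: [550.1, -181.0, 133.7]
tcp_rot: [180.0, -0.1, 37.8]
ft_force: [0.4, -0.2, -4.9]
finger_gap: 45.7
```

```bash
python3 go.py 550 -181.2 140 60
```

```text
12.1 [ 550.1 -181.   133.7] [ 1.7998e+02 -8.0000e-02  3.7810e+01] F [ 0.4 -0.2 -4.9] M [ 0.   -0.04  0.01] gap 45.7 J [-23.   8.  95.   0.  77. -61.]
off [-0.2  0.1 -6.3] rot [  0.04  -0.07 -22.19]
```

The keyway found the key: z dropped to 133.7 and the forces went free. Lowering straight down now.

Emit:
{"api": "jog_arm", "payload": {
  "offset": [
    [0,0,2],
    [0,0,3],
    [0,0,3]
  ],
  "delta_rot": [
    [0,0,0],
    [0,0,0],
    [0,0,0]
  ],
  "jaw": [30,30,30]
}}

```text
time: 12.4
tool_pos: [550.1, -181.0, 124.9]
tcp_rot: [180.0, -0.1, 38.2]
ft_force: [0.4, 0.1, -5.4]
finger_gap: 45.9
```

```bash
python3 go.py 550 -181.2 140 60
```

```text
12.4 [ 550.1 -181.   124.9] [ 1.7998e+02 -8.0000e-02  3.8150e+01] F [ 0.4  0.1 -5.4] M [-0.01  0.03 -0.05] gap 45.9 J [-23.   8.  96.   0.  76. -61.]
off [ -0.2   0.1 -15.1] rot [  0.03  -0.07 -21.85]
```

Emit:
{"api": "jog_arm", "payload": {
  "offset": [
    [0,0,2.5],
    [0,0,2],
    [0,0,1.5],
    [0,0,1]
  ],
  "delta_rot": [
    [0,0,0],
    [0,0,0],
    [0,0,0],
    [0,0,0]
  ],
  "jaw": [30,30,30,30]
}}

```text
time: 12.8
tool_pos: [549.9, -181.0, 118.1]
tcp_rot: [-180.0, -0.0, 38.3]
ft_force: [-7.9, 3.3, 8.0]
finger_gap: 45.5
```

```bash
python3 go.py 550 -181.2 140 60
```

```text
12.8 [ 549.9 -181.   118.1] [-1.7999e+02 -5.0000e-02  3.8290e+01] F [-7.9  3.3  8. ] M [0.47 1.23 0.01] gap 45.5 J [-23.   9.  96.   0.  75. -62.]
off [ -0.    0.2 -21.9] rot [  0.    -0.05 -21.71]
```

Emit:
{"api": "jog_arm", "payload": {
  "offset": [
    [0,0,0.8],
    [0,0,0.5]
  ],
  "delta_rot": [
    [0,0,0],
    [0,0,0]
  ],
  "jaw": [30,30]
}}

```text
time: 13.0
tool_pos: [550.0, -181.1, 118.1]
tcp_rot: [180.0, -0.1, 38.3]
ft_force: [-3.2, 0.2, 0.3]
finger_gap: 45.5
```

```bash
python3 go.py 550 -181.2 140 60
```

```text
13.0 [ 550.  -181.1  118.1] [ 1.7997e+02 -6.0000e-02  3.8310e+01] F [-3.2  0.2  0.3] M [0.26 0.55 0.07] gap 45.5 J [-23.   9.  96.   0.  75. -62.]
off [ -0.1   0.1 -21.9] rot [  0.04  -0.05 -21.69]
```

TCP z is 118.1, which is 28.1 (the height at the grasp) plus 90, so the pulley is home. Releasing and lifting clear.

Emit:
{"api": "jog_arm", "payload": {
  "offset": [
    [0,0,0],
    [0,0,0],
    [0,0,0],
    [0,0,0]
  ],
  "delta_rot": [
    [0,0,0],
    [0,0,0],
    [0,0,0],
    [0,0,0]
  ],
  "jaw": [60,75,100,100]
}}

```text
time: 13.4
tool_pos: [552.2, -182.0, 119.8]
tcp_rot: [179.7, -0.2, 38.3]
ft_force: [-1.1, -0.8, 1.0]
finger_gap: 85.3
```

Emit:
{"api": "jog_arm", "payload": {
  "offset": [
    [0,0,-10],
    [0,0,-25],
    [0,0,-40],
    [0,0,-40],
    [0,0,-40],
    [-40,0,-10],
    [-40,0,0],
    [-40,0,0],
    [-40,0,0],
    [-40,0,0],
    [0,0,0],
    [0,0,0]
  ],
  "delta_rot": [
    [0,0,0],
    [0,0,0],
    [0,0,0],
    [0,0,0],
    [0,0,0],
    [0,0,0],
    [0,0,0],
    [0,0,0],
    [0,0,0],
    [0,0,0],
    [0,0,0],
    [0,0,0]
  ],
  "jaw": [100,100,100,100,100,100,100,100,100,100,100,100]
}}

```text
time: 14.6
tool_pos: [389.7, -310.2, 301.7]
tcp_rot: [179.0, -0.3, 38.5]
ft_force: [0.3, -0.0, 0.5]
finger_gap: 85.2
```

```bash
python3 look2.py F 1 550.2 -178.3 90 550.2 -178.3 1; python3 - <<'E'
from h import *
d=np.load("pics/F_top.npz");c=cloud("top",d["d"]);e=np.load("pics/F_side.npz");f=cloud("side",e["d"])
for n,c in(("top",c),("side",f)):
    P=c.reshape(-1,3);P=P[np.hypot(P[:,0]-550,P[:,1]+178)<45]
    for lo,hi in((105,120),(143,158)):
        Q=P[(P[:,2]>lo)&(P[:,2]<hi)];print(n,len(Q),np.median(Q,0).round(1) if len(Q) else 0)
p=d["p"];cv2.imwrite("pics/F_full.png",cv2.resize(p[:,:,::-1],(800,600)))
E
```

```text
14.7 [ 390.42557464 -309.68644194  301.41381065] [179.01395539  -0.28234602  38.55729822]
top 174 [ 545.5 -178.8  113.9]
top 121 [ 549.4 -180.7  148.2]
side 182 [ 547.7 -199.1  114.1]
side 144 [ 553.  -185.9  148.5]
```

View pics/F_1s.png

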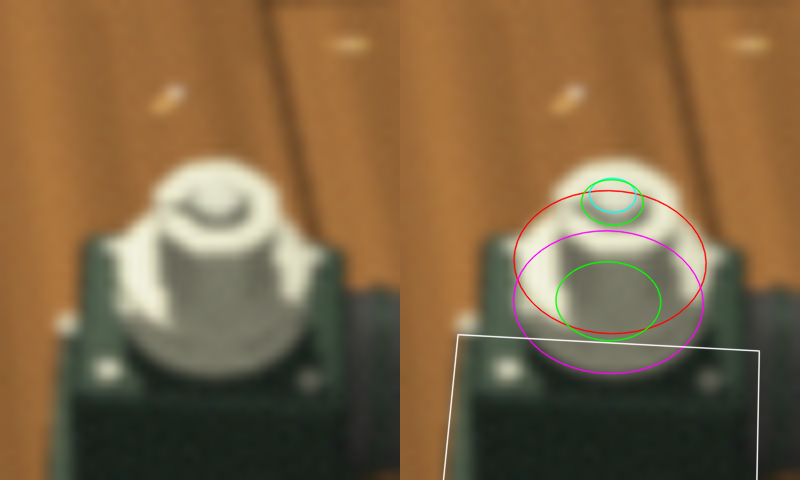

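View pics/F_1t.png

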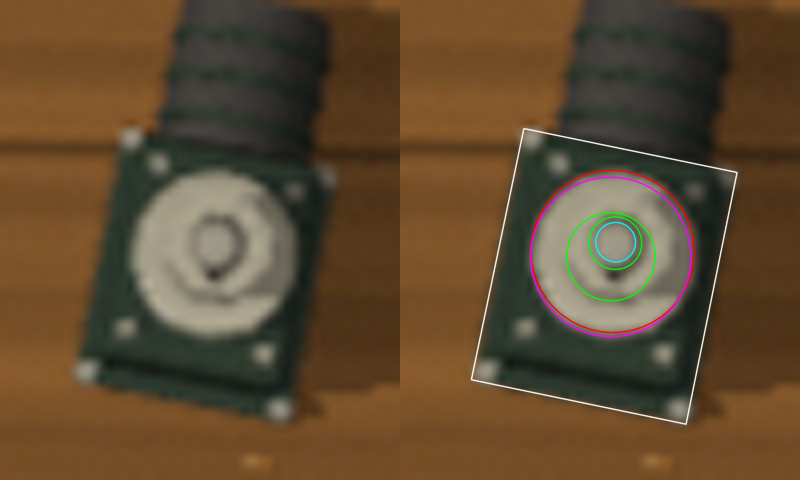

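View pics/F_full.png

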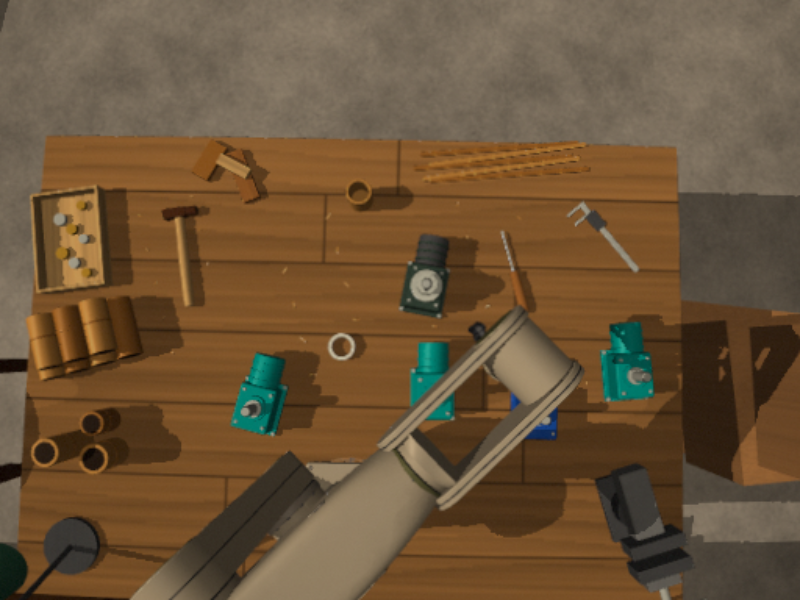

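Pulley home: boss top is at z 148 (expected 148) and sheave top at 114 (expected 114). In the top view it sits concentric with the shaft at (213,250), bystanders are in place, and the gripper is clear at z 301.

```bash
python3 -c "
from bench import r
print(r.hand_in())"
```

```text
the job is handed in; nothing more can be done
None
```

The pulley is back on the dark green drive's shaft, boss up and seated on the shoulder. It is released and the job is handed in at about 15 s of the 69 s. The hand-in gave no verdict.

- **Grasp:** My first close on the pulley was too high, because the arm drifts slowly while idle. I opened, went lower and gripped the boss flats (45.9 mm gap).
- **Threading and key:** I lined it up with the shaft in both cameras and threaded it almost free of force. I then turned it resting lightly on the key. Turning the first way (32°) found nothing. Turning the other way, it dropped in with the pulley somewhere between 4° and −7° yaw. My reading of the key from the pictures (8° or more) was therefore off.
- **Forces:** The highest I read was about 16 N, when it touched the shoulder. I only read the force at the end of each move.
- **Last checks:**
  - Depth puts the boss top at z ≈ 148 mm and the sheave top at ≈ 114 mm, both as expected for fully home.
  - In the top view it is concentric with the shaft and level.
  - The bystanders look unmoved in that picture; I did not measure them.
  - The open gripper is well clear, at z ≈ 301 mm.
- **Disagreement:** While the pulley was held over the shaft, the cameras put it about 4 mm from the reported TCP in y. I chose a position between the two, and it threaded cleanly.

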